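# Make up two bottle-lamp kits

## Task

Make up two lamp kits from the stock. The red tray gets the green bottle and the orange and cream thread spools, and the white tray gets the white bottle and the blue thread spool: stand each bottle upright in its tray's large bay and each spool on end in a small bay of its own. Set the glass down without dropping it, and leave the brown and blue bottles and the pink spool where they are.

Things in the scene. Friction and masses are not known exactly. Their poses are not given: they have to be found in the camera images.
- green_bottle_mid (a point): green glass lamp bottle closed with a cork, loose, standing in one of the four cells (82 mm pitch) of a wire crate whose inner floor is 5 mm and whose top wire is 60 mm above the work surface; 132 mm tall in all, 0.2 kg: body 52 mm diameter up to 69 mm, shoulder to 91 mm, straight neck 28 mm diameter from 91 to 122 mm, cork 21 mm diameter above. The point is on its axis, half-way up (66 mm above its underside); z is up its axis. For the red tray.
- white_bottle_mid (a point): milky white glass lamp bottle closed with a cork, loose, standing in one of the four cells (82 mm pitch) of a wire crate whose inner floor is 5 mm and whose top wire is 60 mm above the work surface; 132 mm tall in all, 0.2 kg: body 52 mm diameter up to 69 mm, shoulder to 91 mm, straight neck 28 mm diameter from 91 to 122 mm, cork 21 mm diameter above. The point is on its axis, half-way up (66 mm above its underside); z is up its axis. For the white tray.
- orange_spool_mid (a point): spool of orange thread wound on a card tube, loose, standing on end on the work surface; a plain cylinder 40 mm diameter up to 56 mm, the bare tube end (17 mm diameter) above it to 60 mm, 0.06 kg. The point is on its axis, half-way up (30 mm above its underside); z is up its axis. For the red tray.
- cream_spool_mid (a point): spool of cream thread wound on a card tube, loose, standing on end on the work surface; a plain cylinder 40 mm diameter up to 56 mm, the bare tube end (17 mm diameter) above it to 60 mm, 0.06 kg. The point is on its axis, half-way up (30 mm above its underside); z is up its axis. For the red tray.
- blue_spool_mid (a point): spool of blue thread wound on a card tube, loose, standing on end on the work surface; a plain cylinder 40 mm diameter up to 56 mm, the bare tube end (17 mm diameter) above it to 60 mm, 0.06 kg. The point is on its axis, half-way up (30 mm above its underside); z is up its axis. For the white tray.
- red_tray: red moulded kit tray, fixed, 154 (x) x 140 (y) mm outside, walls and dividers 4 mm thick and 20 mm high, floor 4 mm above the work surface. Origin: centre of its underside; x, y along its sides, z up. One large bottle bay, 78 x 132 mm, on its -x side, centred 34 mm from the origin towards -x; two small square thread bays, 64 x 64 mm, on its +x side, centred 41 mm towards +x and 34 mm towards +y and -y.
- white_tray: white moulded kit tray, fixed, 154 (x) x 140 (y) mm outside, walls and dividers 4 mm thick and 20 mm high, floor 4 mm above the work surface. Origin: centre of its underside; x, y along its sides, z up. One large bottle bay, 78 x 132 mm, on its -x side, centred 34 mm from the origin towards -x; two small square thread bays, 64 x 64 mm, on its +x side, centred 41 mm towards +x and 34 mm towards +y and -y.
- brown_bottle_mid (a point): brown glass lamp bottle closed with a cork, loose, standing in one of the four cells (82 mm pitch) of a wire crate whose inner floor is 5 mm and whose top wire is 60 mm above the work surface; 132 mm tall in all, 0.2 kg: body 52 mm diameter up to 69 mm, shoulder to 91 mm, straight neck 28 mm diameter from 91 to 122 mm, cork 21 mm diameter above. The point is on its axis, half-way up (66 mm above its underside); z is up its axis. Stays in the crate.
- blue_bottle_mid (a point): dark blue glass lamp bottle closed with a cork, loose, standing in one of the four cells (82 mm pitch) of a wire crate whose inner floor is 5 mm and whose top wire is 60 mm above the work surface; 132 mm tall in all, 0.2 kg: body 52 mm diameter up to 69 mm, shoulder to 91 mm, straight neck 28 mm diameter from 91 to 122 mm, cork 21 mm diameter above. The point is on its axis, half-way up (66 mm above its underside); z is up its axis. Stays in the crate.
- pink_spool_mid (a point): spool of pink thread wound on a card tube, loose, standing on end on the work surface; a plain cylinder 40 mm diameter up to 56 mm, the bare tube end (17 mm diameter) above it to 60 mm, 0.06 kg. The point is on its axis, half-way up (30 mm above its underside); z is up its axis. Stays where it stands.
Mind the look-alikes: they are no part of the job. What is shaped like the part that bears white_bottle_mid but yellow is not meant. Leave any yellow look-alike of the part that bears orange_spool_mid alone.

How it is judged (in metres and radians):
At the end, for the whole second after the job is handed in: Named bottles in the large bays (axis within 16 mm of mid-bay in x, 47 mm in y) and named spools each in a thread bay (within 15 mm of its middle) of the right trays, standing on the tray floor (height within 6 mm), upright within 0.1 rad, released, at rest (x of green_bottle_mid in the frame of red_tray between -0.05 and -0.018 m and y of green_bottle_mid in the frame of red_tray between -0.047 and 0.047 m and z of green_bottle_mid in the frame of red_tray between 0.064 and 0.076 m and angle between each of green_bottle_mid, white_bottle_mid, orange_spool_mid, cream_spool_mid, blue_spool_mid's own z axis and vertical below 0.1 rad and linear speed of each of green_bottle, white_bottle, orange_spool, cream_spool, blue_spool below 0.02 m/s and x of white_bottle_mid in the frame of white_tray between -0.05 and -0.018 m and y of white_bottle_mid in the frame of white_tray between -0.047 and 0.047 m and z of white_bottle_mid in the frame of white_tray between 0.064 and 0.076 m and x of orange_spool_mid in the frame of red_tray between 0.026 and 0.056 m and (y of orange_spool_mid in the frame of red_tray between 0.019 and 0.049 m or y of orange_spool_mid in the frame of red_tray between -0.049 and -0.019 m) and z of orange_spool_mid in the frame of red_tray between 0.028 and 0.04 m and x of cream_spool_mid in the frame of red_tray between 0.026 and 0.056 m and (y of cream_spool_mid in the frame of red_tray between 0.019 and 0.049 m or y of cream_spool_mid in the frame of red_tray between -0.049 and -0.019 m) and z of cream_spool_mid in the frame of red_tray between 0.028 and 0.04 m and x of blue_spool_mid in the frame of white_tray between 0.026 and 0.056 m and (y of blue_spool_mid in the frame of white_tray between 0.019 and 0.049 m or y of blue_spool_mid in the frame of white_tray between -0.049 and -0.019 m) and z of blue_spool_mid in the frame of white_tray between 0.028 and 0.04 m); the robot touches nothing.
It fails at once if the brown bottle is shifted more than 30 mm or tipped (distance of brown_bottle_mid from where it was at the start of the episode above 0.03 m or angle between brown_bottle_mid's own z axis and vertical above 0.5 rad).
It fails at once if the blue bottle is shifted more than 30 mm or tipped (distance of blue_bottle_mid from where it was at the start of the episode above 0.03 m or angle between blue_bottle_mid's own z axis and vertical above 0.5 rad).
It fails at once if the pink spool is shifted more than 30 mm or tipped (distance of pink_spool_mid from where it was at the start of the episode above 0.03 m or angle between pink_spool_mid's own z axis and vertical above 0.5 rad).
It fails at once if the green bottle is dropped (falls at over 0.5 m/s, not held) (linear speed of green_bottle above 0.5 m/s and contact force between green_bottle and the fingers below 0.2 N).
It fails at once if the white bottle is dropped (falls at over 0.5 m/s, not held) (linear speed of white_bottle above 0.5 m/s and contact force between white_bottle and the fingers below 0.2 N).
It also fails if it takes over 128 s, if anything falls off the work surface, if the arm or the gripper's body presses on something with over 40 N, if the wrist force passes 120 N, or if a joint passes its speed limit or range.

## Robot

A 6-joint arm with a two-finger parallel gripper is mounted at the origin on the work surface. World frame = base frame: x ahead of the robot, y to its left, z up, the work surface at z = 0. Lengths are in mm, angles in rad, forces in N, time in s.
With the tool pointing down it reaches from about 300 to 775 mm from the base axis. Payload 14.6 kg.
Tool frame: the origin (TCP) lies on the centre line of the jaws, within the pads' length; the fingertips stand manip.tcp_to_tips ahead of it and the grasp point (between the pads) lies 5 mm behind it (manip.tcp_to_tips is the distance from the TCP to the fingertips, in mm); z points along the fingers, y is the direction in which the jaws open and shut (so a half turn about z gives the same grasp; the last joint's range is limited). The gripper opens to 94 mm and grips with 3 to 60 N. Pads are 16 mm wide; open, the fingers measure 119 mm over their backs; the gripper's body (75 mm by 177 mm) begins 78 mm behind the grasp point.
Start: joints at [1.214, 0.3, 1.521, -0, 1.321, -0.067], TCP at [157.166, 527.056, 181.846] pointing down, gripper open.
Joint ranges: [-3.03, 3.03], [-0.79, 2.21], [0.23, 2.52], [-1.04, 4.18], [0, 3.07], [-2.55, 2.55]. Speed limits (rad/s): [2.22, 2.22, 2.57, 3.14, 3.14, 3.14].

## Interface

Orientations are given as [roll, pitch, yaw] about the fixed x, y, z axes, in that order (R = Rz(yaw) Ry(pitch) Rx(roll)).
In Python, from cell import manip, optics, workorder gives the robot as it stands. The module is installed in compiled form; this text tells all that it offers.
- The arm moves only by the tool jog_arm, never from a script. Its argument "deltas" is text: rows parted by semicolons, each of 5 numbers parted by spaces: the shift along the tool's x, y, z in mm, then the turn about the tool's z in rad, then the finger opening in mm, from 0 to 94. In form: tx ty tz twist grip; .... A call has exactly 10 rows; each row is the pose to reach, as a shift and turn from the pose commanded when the call began, along the tool's axes at that moment; what a row does not reach only later rows make up. A row lasts 1/8 s, in which the tool goes at most 62.5 mm and 10.7 degrees, less where a joint would pass 70% of its speed; a pose out of reach is approached as far as the arm can. A call with a gripper value outside its range is refused whole. The fingers move at their own pace and stop on an object; "squeeze" is the grip in N (left out, the last holds). Time passes only in rows, so rows that repeat a pose let the fingers close, or fill a call up. It gives the time, the measured TCP pose, the force and the opening at its end, in the units of the state.
- manip.read_state(): the state, without advancing time (a new reading comes with each control period).
- optics.camera(name): name is "scene" or "top" or "wrist"; returns (picture, depth): 420x560x3 uint8, red, green, blue; 420x560 float32, mm along the optical axis (not along the pixel's ray), 0 where there is no reading.
- optics.get_calibration(name): a dict with "intrinsics" (3x3 intrinsics, pixels), "dist_coeffs" ([k1, k2, p1, p2, k3] as OpenCV has them; the pictures are not rectified), "R" (3x3) and "t" (3): a world point X has camera coordinates R X + t; the wrist camera has in their place "hand_eye" (4x4, takes a point from camera to tool coordinates, whose origin is the TCP and whose axes are the flange's). Camera axes: x right, y down, z forward; pixel columns grow to the right and rows downward; lengths in mm; the calibration is good to about 2 mm. A picture is of the moment at which its call begins: read the wrist's pose just before it. get_calibration takes no time and is no camera call.
- workorder.sign_off(): hands the job in, once; it reports no verdict.
The state is a dict: "clock": time; "joints": joint angles; "qd": joint speeds; "effort": joint torques, N m; "eef_pos": TCP position; "eef_rot": TCP orientation; "wrist_force": force on the tool from outside, world axes, zero at the start; "moment": the same for the moment, N m; "finger_gap": finger opening in mm.
Only numpy, scipy, OpenCV 4.12 (cv2) and the standard library are available. Lean on these libraries where they do the work, as an engineer would, in place of code of your own. Each camera call takes 0.05 s, during which the arm holds its last target.

## Working session

There is one attempt and no reset: what is moved stays moved. The work goes in short steps, Python scripts to look and compute and a tool call to move; the robot and the scene stay as the last step left them, time stands still between calls to the robot, and variables do not carry over. Pictures are saved under pics/ and viewed, and the job is handed in when it is done.

Besides the shell and the picture viewer there is one more tool, called by a JSON object that holds its "name" and its "arguments", one argument or row to a line. jog_arm: Moves the arm, as the interface text tells. Its arguments: {"type":"object","properties":{"deltas":{"type":"string"},"squeeze":{"type":"number"}},"required":["deltas"]}

```bash
mkdir -p pics; python3 - <<'E'
from cell import manip, optics
import cv2,numpy as np
print(manip.read_state(), manip.tcp_to_tips)
for n in("scene","top","wrist"):
    p,d=optics.camera(n); cv2.imwrite(f"pics/{n}0.png",p[:,:,::-1]); np.save(f"pics/{n}0.npy",d)
    print(n,optics.get_calibration(n))
E
```

```text
{'clock': 0.0, 'joints': array([ 1.21441921e+00,  3.00481676e-01,  1.52156530e+00, -2.58105125e-05,
        1.32068748e+00, -6.65887390e-02]), 'qd': array([-1.28639844e-03,  2.73830678e-03,  4.11639330e-05, -1.57549842e-05,
       -7.00304324e-04, -1.26053081e-03]), 'effort': array([-1.77297781e-03, -5.31808054e+01, -3.52733409e+01,  7.07428926e-02,
        2.44711968e-02, -6.75681531e-05]), 'eef_pos': array([157.06797873, 526.80257537, 181.28721524]), 'eef_rot': array([-3.14045171e+00, -5.10305455e-05,  2.85181065e+00]), 'wrist_force': array([0.09302024, 0.74715175, 0.31049614]), 'moment': array([-0.01771121,  0.00633879,  0.05037718]), 'finger_gap': 93.81285303565723} 14.0
scene {'intrinsics': array([[517.8617171 ,   0.        , 278.58081364],
       [  0.        , 517.8617171 , 200.15997915],
       [  0.        ,   0.        ,   1.        ]]), 'dist_coeffs': array([-0.16894929,  0.        ,  0.        ,  0.        ,  0.        ]), 'R': array([[ 0.81034769,  0.58594224, -0.00288409],
       [ 0.4357931 , -0.60596977, -0.66549606],
       [-0.39168992,  0.53802633, -0.74639579]]), 
[... 447 characters left out ...]
00285553, -0.99681346]]), 't': array([-24.11818545, 537.32005367, 960.68085849])}
wrist {'intrinsics': array([[305.50262244,   0.        , 276.46803086],
       [  0.        , 305.50262244, 210.12373422],
       [  0.        ,   0.        ,   1.        ]]), 'dist_coeffs': array([-0.03021702,  0.        ,  0.        ,  0.        ,  0.        ]), 'hand_eye': array([[ 1.59156646e-03, -9.72327309e-01, -2.33617359e-01,
         6.80015357e+01],
       [ 9.99998560e-01,  1.40976576e-03,  9.45179845e-04,
        -1.65234397e+00],
       [-5.89678423e-04, -2.33618526e-01,  9.72328153e-01,
        -2.02869299e+02],
       [ 0.00000000e+00,  0.00000000e+00,  0.00000000e+00,
         1.00000000e+00]])}
```

View pics/scene0.png

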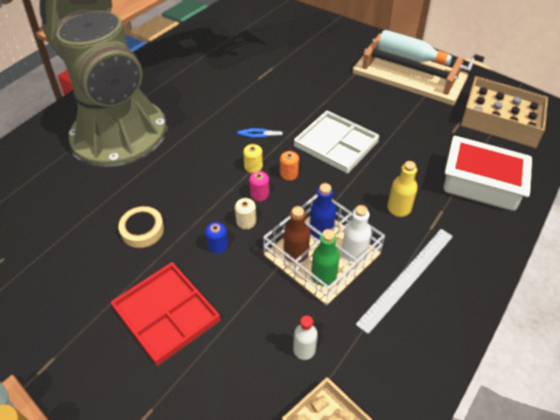

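View pics/top0.png

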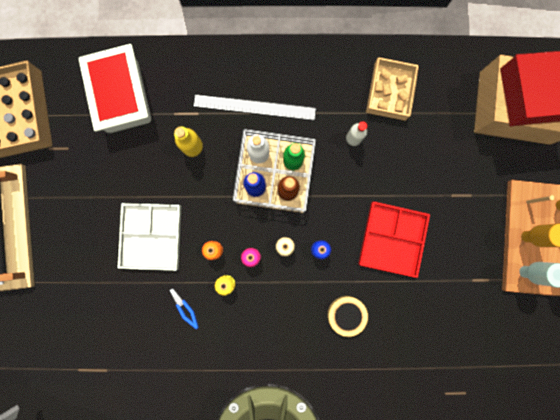

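View pics/wrist0.png

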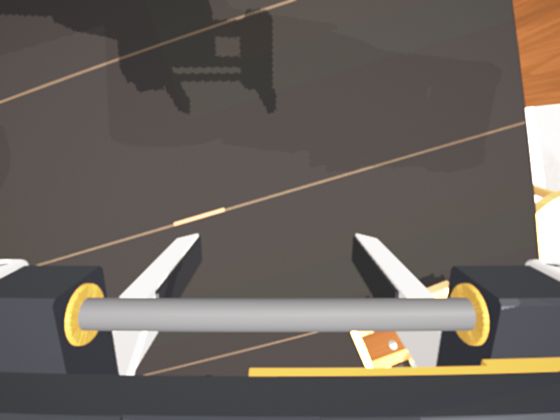

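```bash
cat > h.py <<'E'
import cv2,numpy as np
from cell import manip, optics
from scipy.spatial.transform import Rotation as Ro
def ray(name,uv,st=None):
    c=optics.get_calibration(name)
    p=cv2.undistortPoints(np.array(uv,float).reshape(-1,1,2),c["intrinsics"],c["dist_coeffs"]).reshape(-1,2)
    d=np.c_[p,np.ones(len(p))]
    if name=="wrist":
        H=c["hand_eye"]; R=Ro.from_euler("xyz",st["eef_rot"]).as_matrix()
        o=R@H[:3,3]+st["eef_pos"]; return o,d@(R@H[:3,:3]).T
    return -c["R"].T@c["t"], d@c["R"]
def at(name,uv,z,st=None):
    o,d=ray(name,uv,st); s=(z-o[2])/d[:,2]; return (o+d*s[:,None])[:,:2]
def crop(p,x0,y0,x1,y1,k,fn):
    cv2.imwrite(fn,cv2.resize(p[y0:y1,x0:x1],None,fx=k,fy=k,interpolation=cv2.INTER_CUBIC))
E
python3 - <<'E'
import cv2
from h import crop
p=cv2.imread("pics/top0.png")
crop(p,110,190,260,310,5,"pics/t_left.png")
crop(p,220,120,370,220,5,"pics/t_crate.png")
crop(p,235,195,435,315,4,"pics/t_right.png")
E
```

```text
(no output)
```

View pics/t_left.png

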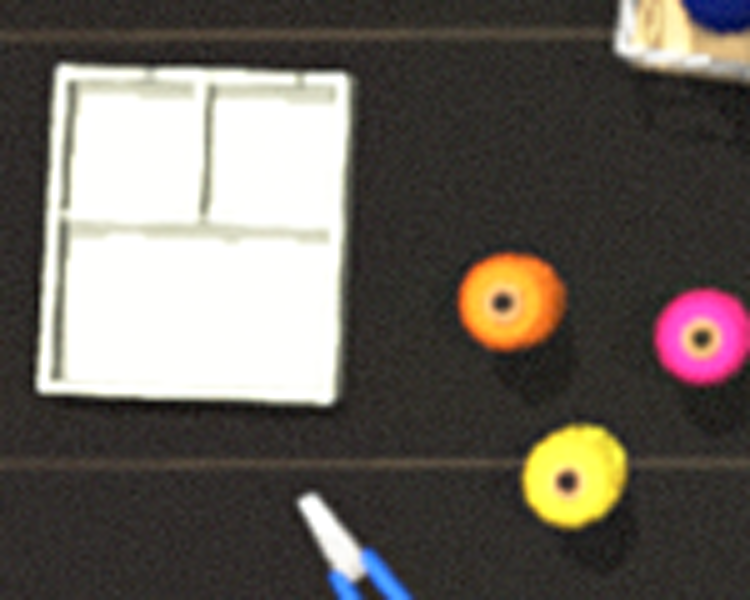

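View pics/t_crate.png

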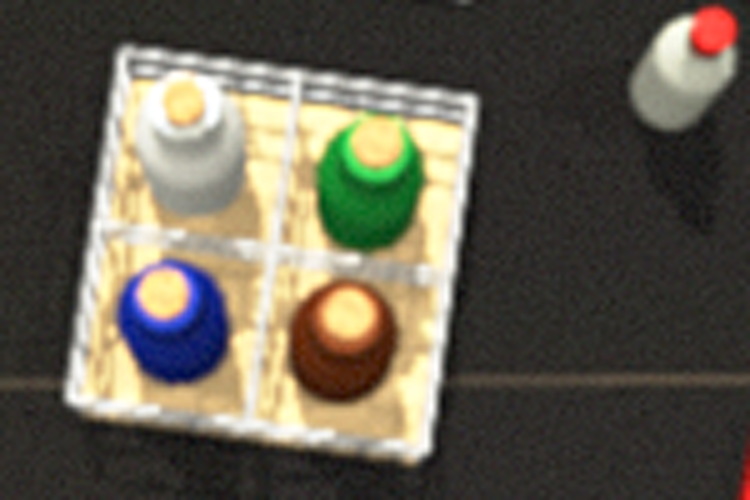

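View pics/t_right.png

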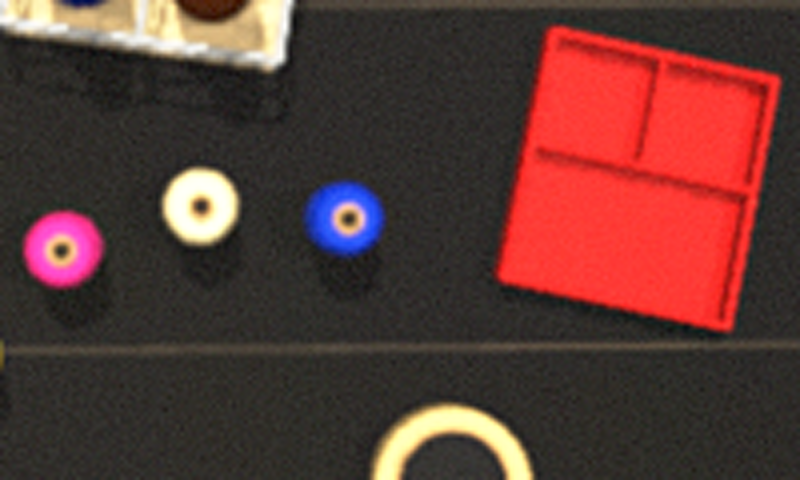

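```bash
python3 - <<'E'
from h import *
def f(l,k,x0,y0): return (np.array(l)+.5)/k-.5+[x0,y0]
w=at("top",f([(57,67),(350,75),(338,402),(40,392)],5,110,190),20)
r=at("top",f([(550,28),(778,76),(732,330),(499,280)],4,235,195),20)
for n,c in(("white",w),("red",r)):
    m=c.mean(0); x=(c[0]+c[1]-c[2]-c[3])/2; y=(c[0]+c[3]-c[1]-c[2])/2
    yw=np.arctan2(x[1],x[0]); yw2=np.arctan2(-y[0],y[1])
    print(n,m.round(1),"size",np.linalg.norm(x),np.linalg.norm(y),"yaw",yw,yw2)
    a=(yw+yw2)/2; R=np.array([[np.cos(a),-np.sin(a)],[np.sin(a),np.cos(a)]])
    for b in((-34,0),(41,34),(41,-34)): print("  bay",b,(m+R@b).round(1))
print("orange",at("top",f([(502,303)],5,110,190),60).round(1))
print("cream blue pink",at("top",f([(201,206),(349,219),(61,251)],4,235,195),60).round(1))
print("yellow",at("top",f([(567,482)],5,110,190),60).round(1))
b=at("top",f([(184,101),(378,141),(162,293),(347,313)],5,220,120),137);print("white green blue brown",b.round(1),"ctr",b.mean(0))
c=at("top",f([(122,48),(478,98),(428,458),(70,405)],5,220,120),60);print("crate",c.round(1),c.mean(0))
E
```

```text
white [480.6 282.3] size 155.4119580601956 142.4575992195313 yaw -0.02671784036689544 -0.03305151270563401
  bay (-34, 0) [446.6 283.3]
  bay (41, 34) [522.6 315.1]
  bay (41, -34) [520.5 247.1]
red [ 471.  -304.2] size 154.01696890785226 141.18174910419205 yaw -0.21618469464705745 -0.21493660956801933
  bay (-34, 0) [ 437.8 -296.9]
  bay (41, 34) [ 518.3 -279.7]
  bay (41, -34) [ 503.7 -346.2]
orange [[447.5 128.9]]
cream blue pink [[ 456.   -41.4]
 [ 448.1 -125.5]
 [ 430.9   38.2]]
yellow [[366.7  99. ]]
white green blue brown [[682.5  19.4]
 [664.7 -63.3]
 [599.7  28.7]
 [590.8 -49.5]] ctr [634.43344748 -16.1838832 ]
crate [[ 727.8   52.1]
 [ 703.3 -113.5]
 [ 535.4  -88.4]
 [ 560.6   75.6]] [631.77410567 -18.55056665]
```

Identification (top picture pixels):
- **White bottle:** in the crate at (257,140), with a cork. The yellow bottle at (188,142) and the red-capped bottle at (357,133) aren't meant.
- **Green bottle:** in the crate at (295,148).
- **Orange spool:** at (210,250). The yellow one at (223,286) isn't meant.
- **Cream and blue spools:** at (285,246) and (322,249).

The crops confirm these, and the tray sizes come out within 2.5 mm of those given. I'll do the spools first.

{"name": "jog_arm", "arguments": {
  "deltas": "-392 -299 0 1.281 75; -392 -299 0 1.281 75; -392 -299 0 1.281 75; -392 -299 0 1.281 75; -392 -299 0 1.281 75; -392 -299 0 1.281 75; -392 -299 0 1.281 75; -392 -299 0 1.281 75; -392 -299 0 1.281 75; -392 -299 0 1.281 75",
  "squeeze": 12
}}

```text
clock: 1.4
eef_pos: [447.1, 128.7, 181.6]
eef_rot: [-3.141, -0.0, 1.57]
wrist_force: [-0.5, 0.5, 0.5]
finger_gap: 74.9
```

```bash
python3 - <<'E'
from h import *
s=manip.read_state();p,d=optics.camera("wrist");cv2.imwrite("pics/w1.png",p[:,:,::-1])
print(s["eef_pos"],s["eef_rot"],s["joints"],s["qd"],s["clock"],s["finger_gap"])
E
```

```text
[447.05799464 128.71412519 181.64731784] [-3.14100330e+00 -6.24458230e-05  1.57047518e+00] [2.01464046e-01 1.10388431e-01 1.74988051e+00 1.87048163e-04
 1.28188860e+00 2.01731830e-01] [ 0.02777129 -0.00745374  0.00179804 -0.0005851  -0.00121272  0.00011801] 1.4 74.89565026195933
```

View pics/w1.png

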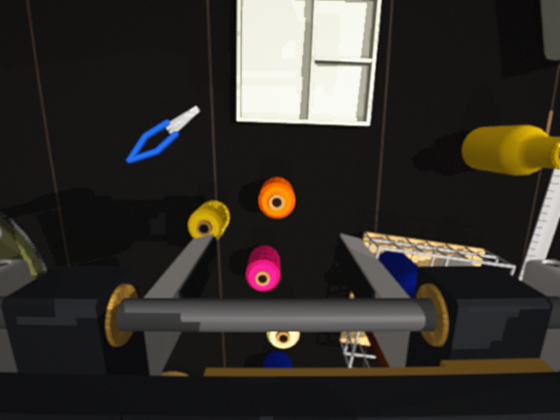

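```bash
python3 - <<'E'
from h import *
s=manip.read_state()
print(at("wrist",[(277,202),(262,278),(283,337),(203,227)],60,s).round(1))
E
```

```text
[[446.5 126.4]
 [429.4  36.6]
 [454.3 -42. ]
 [364.5  97.8]]
```

The wrist view puts the orange spool at (277,202) px, 2 mm from the top-camera estimate. The pink spool is at (262,278), cream at (283,337) and yellow at (203,227). I'm going down on the orange one.

{"name": "jog_arm", "arguments": {
  "deltas": "0 -1 50 0 75; 0 -1 100 0 75; 0 -1 130 0 75; 0 -1 145 0 75; 0 -1 145 0 75; 0 -1 145 0 30; 0 -1 145 0 30; 0 -1 145 0 30; 0 -1 145 0 30; 0 -1 145 0 30",
  "squeeze": 12
}}

```text
clock: 2.7
eef_pos: [446.4, 128.5, 36.9]
eef_rot: [3.141, -0.0, 1.571]
wrist_force: [0.3, -0.4, -0.1]
finger_gap: 30.7
```

```bash
python3 - <<'E'
from h import *
s=manip.read_state();print(s["finger_gap"],s["wrist_force"])
for n in("wrist","scene"):
    p,d=optics.camera(n);cv2.imwrite(f"pics/{n}2.png",p[:,:,::-1])
    if n=="scene": crop(p[:,:,::-1],180,60,380,200,4,"pics/s2c.png")
s=manip.read_state();print(s["finger_gap"])
E
```

```text
30.735277338661643 [ 0.31658734 -0.37378395 -0.06702285]
30.006468282582414
```

View pics/wrist2.png

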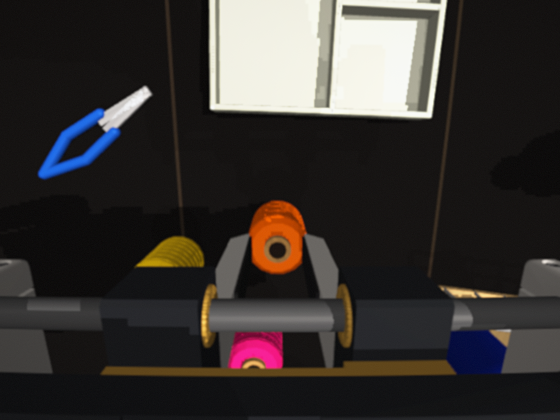

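View pics/s2c.png

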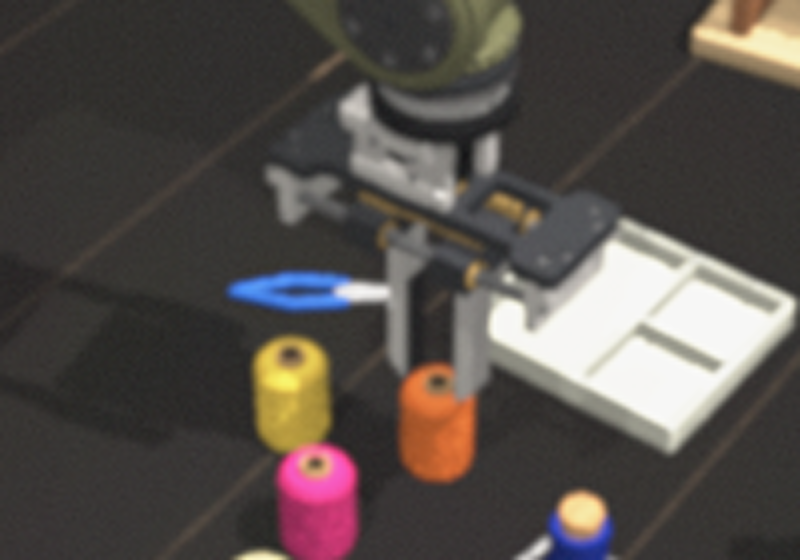

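```bash
python3 - <<'E'
from h import *
s=manip.read_state();print(s["eef_pos"],s["eef_rot"])
print("wrist",at("wrist",[(277,249)],60,s).round(1))
f=lambda l:(np.array(l)+.5)/4-.5+[180,60]
print("scene",at("scene",f([(437,383)]),60).round(1))
p,d=optics.camera("wrist")
for uv in((277,225),(277,268),(277,249)): print(uv,d[uv[1],uv[0]])
c=optics.get_calibration("scene")
X=np.array([[s["eef_pos"][0]+dx,s["eef_pos"][1],23.] for dx in(-21,21)])
q,_=cv2.projectPoints(X,cv2.Rodrigues(c["R"])[0],c["t"],c["intrinsics"],c["dist_coeffs"]);print("tips expected in scene crop",((q.reshape(-1,2)-[180,60])*4).round())
E
```

```text
[446.39230342 128.49032249  36.87112731] [3.14157289e+00 7.29594345e-06 1.57074357e+00]
wrist [[445.8 126.5]]
scene [[445.6 124.2]]
(277, 225) 189.74161
(277, 268) 198.08018
(277, 249) 190.47112
tips expected in scene crop [[410. 410.]
 [471. 440.]]
```

```bash
python3 - <<'E'
from h import *
p,d=optics.camera("wrist");np.save("pics/w3.npy",d)
H=optics.get_calibration("wrist")["hand_eye"]; c=optics.get_calibration("wrist")
T=np.linalg.inv(H)
X=np.array([[x,y,z] for z in(14,-5,-30) for y in(-15,15,-27,27) for x in (8,-8)],float)
q,_=cv2.projectPoints(X@T[:3,:3].T+T[:3,3],np.zeros(3),np.zeros(3),c["intrinsics"],c["dist_coeffs"])
for a,b in zip(X,q.reshape(-1,2)): print(a,b.round(0))
vs,us=np.mgrid[215:300:6,205:350:12]
pu=cv2.undistortPoints(np.stack([us.ravel(),vs.ravel()],1).astype(float).reshape(-1,1,2),c["intrinsics"],c["dist_coeffs"]).reshape(-1,2)
P=np.c_[pu,np.ones(len(pu))]*d[vs.ravel(),us.ravel()][:,None]
P=P@H[:3,:3].T+H[:3,3]
print(P[:,2].reshape(vs.shape).round(0).astype(int)); print(P[:,0].reshape(vs.shape).round(0).astype(int))
crop(p[:,:,::-1],180,180,380,330,4,"pics/w3c.png")
E
```

```text
[  8. -15.  14.] [257. 218.]
[ -8. -15.  14.] [258. 239.]
[ 8. 15. 14.] [298. 218.]
[-8. 15. 14.] [298. 239.]
[  8. -27.  14.] [241. 218.]
[ -8. -27.  14.] [242. 239.]
[ 8. 27. 14.] [314. 218.]
[-8. 27. 14.] [314. 239.]
[  8. -15.  -5.] [256. 225.]
[ -8. -15.  -5.] [256. 248.]
[ 8. 15. -5.] [300. 225.]
[-8. 15. -5.] [300. 248.]
[  8. -27.  -5.] [238. 225.]
[ -8. -27.  -5.] [238. 248.]
[ 8. 27. -5.] [318. 225.]
[-8. 27. -5.] [317. 248.]
[  8. -15. -30.] [253. 237.]
[ -8. -15. -30.] [253. 262.]
[  8.  15. -30.] [303. 237.]
[ -8.  15. -30.] [303. 262.]
[  8. -27. -30.] [233. 237.]
[ -8. -27. -30.] [233. 262.]
[  8.  27. -30.] [323. 237.]
[ -8.  27. -30.] [322. 262.]
[[  36   36   36   36   36   -6  -14   -7   37   36   37   36   36]
 [  37   37   36   38    8  -16  -19  -16    7   37   35   37   38]
 [  36   36   36   36  -14  -19  -18  -20  -14   36   37   36   37]
 [  36   36   37   37  -17  -19  -20  -20  -18   37   37   37   37]
 [  37   36   37  -33  -19  -19  -22  -20  -25  -33   37   37   36]
 [  36   37  -42  -43  -20  -23  -24  -25  -26  -43  -43   38   36]
 [  37   37  -53  -5
[... 718 characters left out ...]
-6   9  11  11  11   9  -5  -6  -5  -6]
 [-11 -11 -11 -11   6   7   7   7   7 -11 -11 -11 -11]
 [-16 -16 -16   8   3   3   4   3   5   8 -16 -16 -16]
 [-21 -21   8   8  -1   1   1   1   2   8   8 -21 -21]
 [-27 -27   8   8  -5  -3  -3  -3  -2   8   8 -27 -26]
 [-31 -32   8   8 -10  -9  -7  -9  -6   8   8 -32 -32]
 [-37 -38   8   8 -38 -13 -13 -14  -9   8   8 -38 -37]
 [ 32   9   8   6 -43 -17 -17 -17 -43   8   8  31  32]
 [ 32   9   8   6 -48 -48 -48 -48 -48   6   8  29  32]
 [ 31  27   8   7 -54 -54 -53 -54 -53   7   9  28  32]
 [ 32  28   8   4 -59 -60 -60 -60 -59   5   9  28  32]
 [ 31  27   8   2 -66 -66 -65 -65 -65   3   9  27  31]
 [ 30  27  27  27  27  27  27  27  27  27  27  27  29]]
```

View pics/w3c.png

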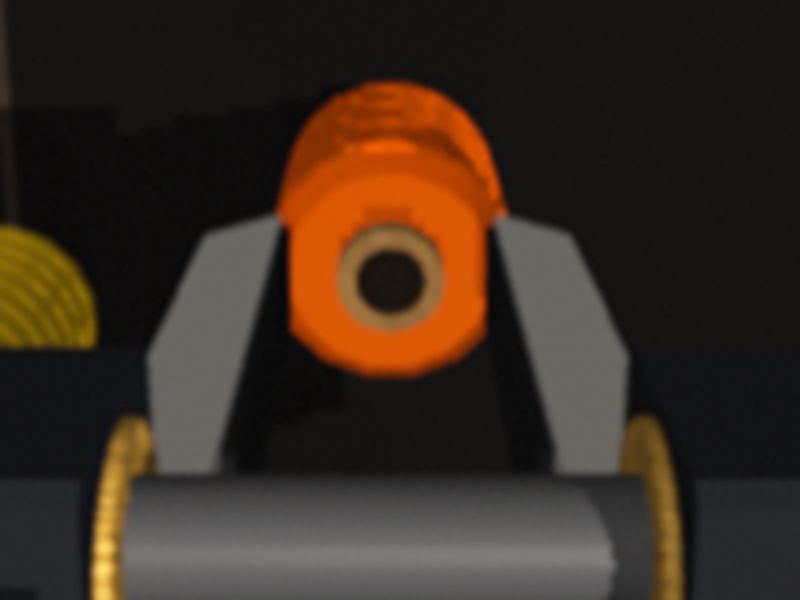

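The spool sits between the pads. The thread gives, and the pads have sunk about 5 mm into each side. I'll test with a small lift, then a look.

{"name": "jog_arm", "arguments": {
  "deltas": "0 0 -10 0 30; 0 0 -30 0 30; 0 0 -60 0 30; 0 0 -90 0 30; 0 0 -93 0 30; 0 0 -93 0 30; 0 0 -93 0 30; 0 0 -93 0 30; 0 0 -93 0 30; 0 0 -93 0 30"
}}

```text
clock: 4.15
eef_pos: [446.3, 128.5, 129.7]
eef_rot: [-3.141, 0.0, 1.571]
wrist_force: [-0.0, -0.4, 0.8]
finger_gap: 29.6
```

```bash
python3 - <<'E'
from h import *
s=manip.read_state();print(s["finger_gap"],s["wrist_force"],s["joints"])
for n in("wrist","scene"):
    p,d=optics.camera(n);cv2.imwrite(f"pics/{n}4.png",p[:,:,::-1])
    if n=="scene": crop(p[:,:,::-1],180,60,380,200,4,"pics/s4c.png")
    else:print(d[249,277],d[230,277],d[268,277])
E
```

```text
29.615076445124405 [-0.00178826 -0.35463608  0.77373876] [2.01402174e-01 1.63312111e-01 1.81735415e+00 6.40893787e-06
 1.16121890e+00 2.01416140e-01]
352.8371 290.45673 357.21512
```

View pics/s4c.png

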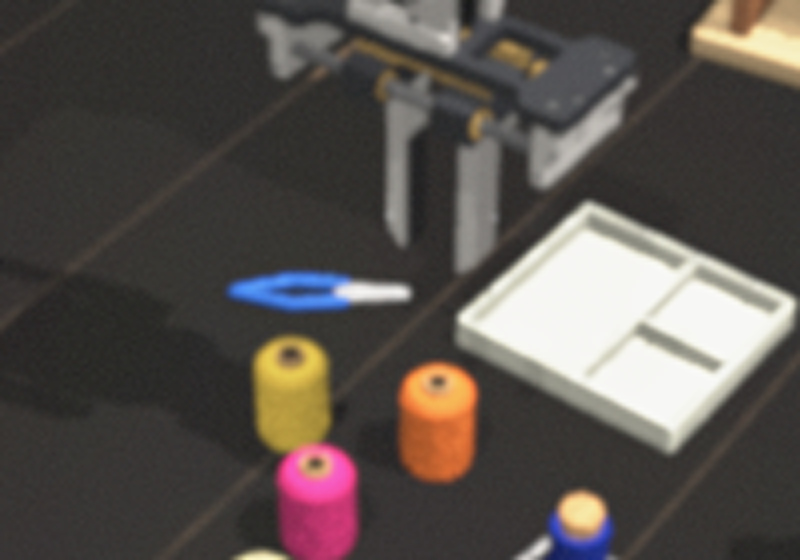

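```bash
python3 - <<'E'
from h import *
s=manip.read_state()
c=optics.get_calibration("scene")
for z in (14,-5,-20,-30,-40):
  X=np.array([[s["eef_pos"][0]+dx,s["eef_pos"][1]+dy,s["eef_pos"][2]-z] for dx in(-15,15) for dy in(-8,8)])
  q,_=cv2.projectPoints(X,cv2.Rodrigues(c["R"])[0],c["t"],c["intrinsics"],c["dist_coeffs"]);print(z,((q.reshape(-1,2)-[180,60])*4).round().tolist())
E
```

```text
14 [[411.0, 299.0], [428.0, 283.0], [457.0, 321.0], [474.0, 305.0]]
-5 [[411.0, 272.0], [429.0, 256.0], [458.0, 294.0], [475.0, 278.0]]
-20 [[411.0, 250.0], [429.0, 235.0], [458.0, 272.0], [476.0, 256.0]]
-30 [[411.0, 235.0], [429.0, 220.0], [459.0, 257.0], [476.0, 241.0]]
-40 [[411.0, 220.0], [429.0, 205.0], [459.0, 242.0], [477.0, 226.0]]
```

View pics/wrist4.png

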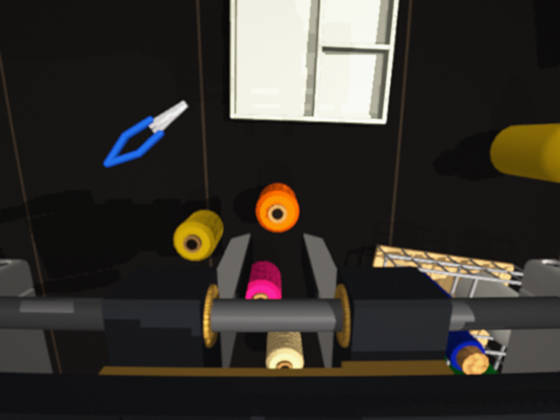

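The spool stayed put, so the fingertips must sit higher than the stated 14 mm ahead of the TCP. I'll measure where they really are from the wrist depth.

```bash
python3 - <<'E'
from h import *
s=manip.read_state()
p,d=optics.camera("wrist")
c=optics.get_calibration("wrist");H=c["hand_eye"]
vs,us=np.mgrid[225:300,200:350]
pu=cv2.undistortPoints(np.stack([us.ravel(),vs.ravel()],1).astype(float).reshape(-1,1,2),c["intrinsics"],c["dist_coeffs"]).reshape(-1,2)
P=(np.c_[pu,np.ones(len(pu))]*d[vs.ravel(),us.ravel()][:,None])@H[:3,:3].T+H[:3,3]
m=(abs(P[:,0])<14)&(P[:,2]<16)&(P[:,2]>-80)&(abs(P[:,1])<45)
Q=P[m]
for sgn in(-1,1):
    q=Q[Q[:,1]*sgn>0]; print(len(q),"z pct",np.percentile(q[:,2],[50,90,99,100]).round(1),"tip pts",q[q[:,2].argsort()[-4:]].round(1).tolist())
# table reference: depth to floor
print("clock",s["clock"], "floor z in tool should be",s["eef_pos"][2], P[P[:,2]>100][:,2].mean())
print([x for x in dir(manip) if x[0]!="_"])
E
```

```text
1209 z pct [-58.9 -34.4 -25.8 -23.3] tip pts [[6.3, -17.1, -24.7], [6.0, -16.6, -23.7], [7.8, -18.4, -23.4], [7.8, -17.8, -23.3]]
1208 z pct [-59.  -34.3 -25.5 -23.2] tip pts [[8.3, 15.9, -24.8], [5.0, 14.2, -24.4], [6.3, 14.2, -24.3], [7.8, 16.7, -23.2]]
clock 4.25 floor z in tool should be 129.80565325225203 128.46144042271877
['Unreachable', 'read_state', 'tcp_to_tips']
```

Both fingertips measure 23 mm behind the TCP, not 14 mm ahead of it. The scene picture (about −20) and the missed grasp agree with this. From here I take the tips at tool z = −23, so the grasp point is about −42. I'll go down again 37 mm lower.

{"name": "jog_arm", "arguments": {
  "deltas": "0 -1 0 0 75; 0 -1 0 0 75; 0 -1 50 0 75; 0 -1 90 0 75; 0 -1 115 0 75; 0 -1 130 0 75; 0 -1 130 0 75; 0 -1 130 0 30; 0 -1 130 0 30; 0 -1 130 0 30",
  "squeeze": 12
}}

```text
clock: 5.55
eef_pos: [445.7, 128.6, 0.4]
eef_rot: [3.141, -0.0, 1.571]
wrist_force: [-1.0, -0.3, -0.2]
finger_gap: 48.3
```

{"name": "jog_arm", "arguments": {
  "deltas": "0 0 0 0 30; 0 0 0 0 30; 0 0 -3 0 30; 0 0 -10 0 30; 0 0 -30 0 30; 0 0 -60 0 30; 0 0 -100 0 30; 0 0 -100 0 30; 0 0 -100 0 30; 0 0 -100 0 30"
}}

```text
clock: 6.8
eef_pos: [444.8, 128.4, 98.9]
eef_rot: [-3.14, 0.0, 1.571]
wrist_force: [0.5, -0.4, -0.7]
finger_gap: 39.6
```

```bash
python3 - <<'E'
from h import *
s=manip.read_state();print(s["finger_gap"],s["wrist_force"])
p,d=optics.camera("wrist");cv2.imwrite("pics/w5.png",p[:,:,::-1])
E
```

```text
39.6460468408564 [ 0.48172533 -0.43108638 -0.68548248]
```

View pics/w5.png

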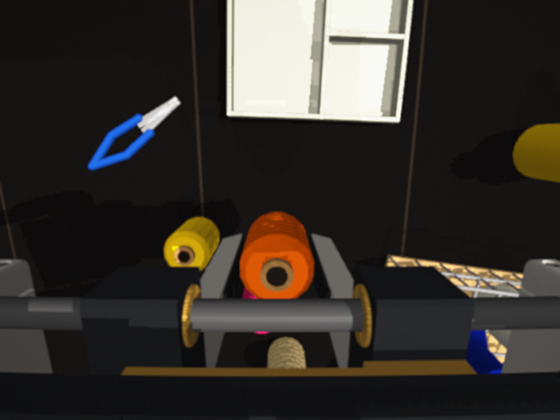

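{"name": "jog_arm", "arguments": {
  "deltas": "-40 7 0 0 30; -90 16 0 0 30; -150 27 0 0 30; -210 38 0 0 30; -270 48 0 0 30; -330 59 0 0 30; -380 68 0 0 30; -408 73 0 0 30; -408 73 0 0 30; -408 73 0 0 30"
}}

```text
clock: 8.1
eef_pos: [518.1, -278.6, 99.2]
eef_rot: [-3.141, -0.001, 1.571]
wrist_force: [0.7, 0.6, -0.4]
finger_gap: 39.7
```

```bash
python3 - <<'E'
from h import *
s=manip.read_state();print(s["finger_gap"],s["eef_pos"],s["joints"])
p,d=optics.camera("top");cv2.imwrite("pics/t6.png",p[:,:,::-1]); crop(p[:,:,::-1],330,150,480,290,4,"pics/t6c.png")
p,d=optics.camera("wrist");cv2.imwrite("pics/w6.png",p[:,:,::-1])
E
```

```text
39.72466515157953 [ 518.09943121 -278.59399267   99.24693809] [-5.55698608e-01  4.61549623e-01  1.49816351e+00  1.54316023e-04
  1.18314720e+00 -5.56007937e-01]
```

View pics/w6.png

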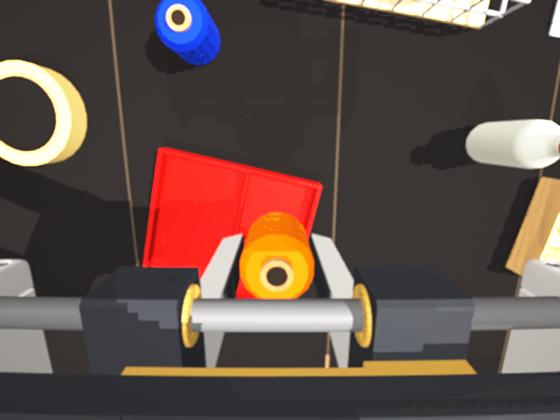

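```bash
python3 - <<'E'
from h import *
s=manip.read_state()
c=at("wrist",[(162,149),(321,184)],20,s);print(c)
a=-.2155;R=np.array([[np.cos(a),-np.sin(a)],[np.sin(a),np.cos(a)]])
print([(np.array([471,-304.2])+R@b).round(1) for b in((-77,70),(77,70))])
print("spool rel. bay", R.T@(s["eef_pos"][:2]-[471,-304.2]))
E
```

```text
[[ 412.77446635 -223.03774733]
 [ 558.88573867 -254.93178588]]
[array([ 410.7, -219.4]), array([ 561.2, -252.3])]
spool rel. bay [40.73396715 35.34670341]
```

The wrist view puts the red tray corners at (162,149) and (321,184) px, within 4 mm of the top-camera fit. I'm lowering the spool.

{"name": "jog_arm", "arguments": {
  "deltas": "-2 0 30 0 30; -2 0 60 0 30; -2 0 80 0 30; -2 0 89 0 30; -2 0 92 0 30; -2 0 94 0 30; -2 0 95 0 30; -2 0 95 0 60; -2 0 95 0 60; -2 0 95 0 60"
}}

```text
clock: 9.45
eef_pos: [518.4, -281.5, 5.0]
eef_rot: [3.141, 0.0, 1.571]
wrist_force: [0.2, 0.1, 0.2]
finger_gap: 59.6
```

{"name": "jog_arm", "arguments": {
  "deltas": "0 0 0 0 65; 0 0 -10 0 65; 0 0 -40 0 65; 0 0 -80 0 65; 0 0 -105 0 75; 78 -21 -105 0 75; 158 -41 -105 0 75; 228 -60 -105 0 75; 240 -63 -105 0 75; 240 -63 -105 0 75"
}}

```text
clock: 10.7
eef_pos: [454.8, -38.7, 110.8]
eef_rot: [3.14, 0.0, 1.575]
wrist_force: [0.9, -0.1, 0.5]
finger_gap: 75.0
```

```bash
python3 - <<'E'
from h import *
s=manip.read_state();print(s["finger_gap"],s["eef_pos"],s["clock"])
p,d=optics.camera("top");cv2.imwrite("pics/t7.png",p[:,:,::-1]); crop(p[:,:,::-1],230,180,430,310,4,"pics/t7c.png")
E
```

```text
74.99114254009639 [454.80688759 -38.72417287 110.82832439] 10.7
```

View pics/t7c.png

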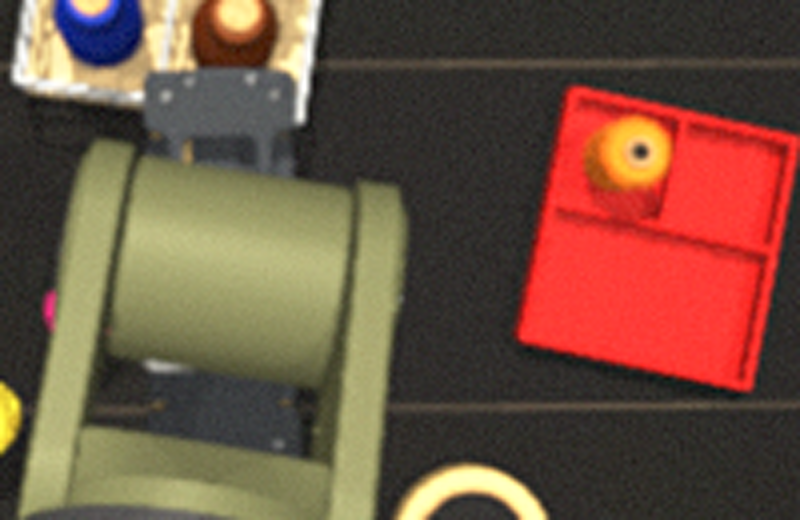

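The orange spool is upright in the +y thread bay at top px (390,217). Next is the cream spool, which I identified in the first crop.

{"name": "jog_arm", "arguments": {
  "deltas": "-1 0 0 0 75; -1 0 50 0 75; -1 0 85 0 75; -1 0 105 0 75; -1 0 110 0 75; -1 0 110 0 30; -1 0 110 0 30; -1 0 110 0 30; -1 0 110 0 30; -1 0 110 0 30"
}}

```text
clock: 12.0
eef_pos: [455.6, -42.5, 0.2]
eef_rot: [3.141, 0.0, 1.571]
wrist_force: [-0.7, 0.3, 5.5]
finger_gap: 39.6
```

{"name": "jog_arm", "arguments": {
  "deltas": "0 0 -5 0 30; 0 0 -30 0 30; 0 0 -70 0 30; 0 0 -100 0 30; -40 6 -105 0 30; -90 14 -105 0 30; -150 23 -105 0 30; -210 33 -105 0 30; -270 42 -105 0 30; -305 48 -105 0 30"
}}

```text
clock: 13.25
eef_pos: [503.0, -350.0, 104.6]
eef_rot: [-3.141, -0.0, 1.569]
wrist_force: [-0.6, 1.2, -0.2]
finger_gap: 39.8
```

{"name": "jog_arm", "arguments": {
  "deltas": "0 0 0 0 30; 0 0 30 0 30; 0 0 65 0 30; 0 0 88 0 30; 0 0 96 0 30; 0 0 99 0 30; 0 0 100.5 0 30; 0 0 100.5 0 60; 0 0 100.5 0 60; 0 0 100.5 0 60"
}}

```text
clock: 14.5
eef_pos: [503.5, -347.6, 4.6]
eef_rot: [3.141, 0.0, 1.571]
wrist_force: [0.2, -0.6, -0.4]
finger_gap: 59.6
```

{"name": "jog_arm", "arguments": {
  "deltas": "0 0 0 0 65; 0 0 -10 0 65; 0 0 -40 0 65; 0 0 -80 0 65; 60 -15 -105 0 75; 120 -30 -105 0 75; 180 -45 -105 0 75; 222 -55 -105 0 75; 222 -55 -105 0 75; 222 -55 -105 0 75"
}}

```text
clock: 15.75
eef_pos: [448.8, -126.0, 110.0]
eef_rot: [3.14, 0.001, 1.571]
wrist_force: [0.1, -0.5, 0.2]
finger_gap: 75.0
```

```bash
python3 - <<'E'
from h import *
s=manip.read_state();print(s["finger_gap"],s["eef_pos"],s["clock"])
p,d=optics.camera("top");cv2.imwrite("pics/t8.png",p[:,:,::-1]); crop(p[:,:,::-1],230,180,430,310,4,"pics/t8c.png")
p,d=optics.camera("wrist");cv2.imwrite("pics/w8.png",p[:,:,::-1])
E
```

```text
75.02691916837566 [ 448.83782243 -125.96034785  110.02564757] 15.75
```

View pics/t8c.png

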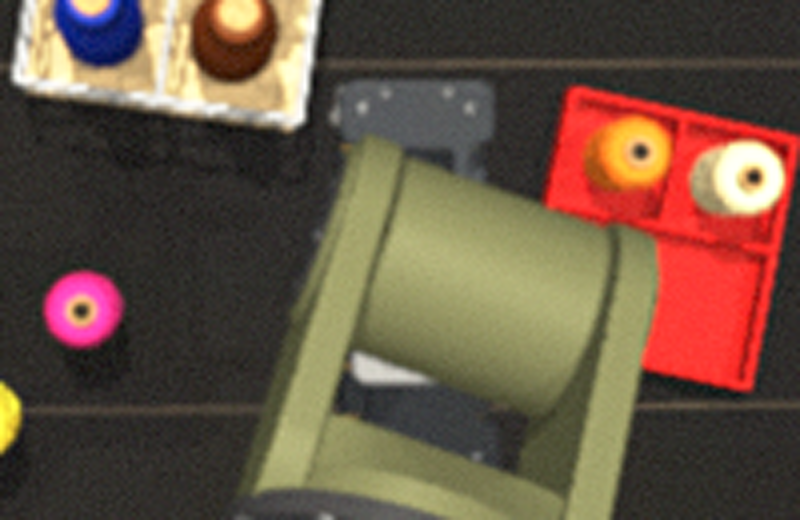

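View pics/w8.png

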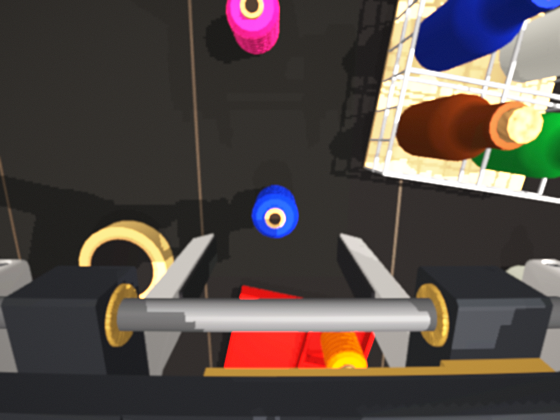

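```bash
python3 - <<'E'
from h import *
s=manip.read_state()
print("blue",at("wrist",[(275,217)],60,s))
a=-.2155;R=np.array([[np.cos(a),-np.sin(a)],[np.sin(a),np.cos(a)]])
q=at("top",(np.array([(640,152),(754,178)])+.5)/4-.5+[230,180],64);print((q-[471,-304.2])@R)
E
```

```text
blue [[ 446.50287381 -126.93819077]]
[[ 42.4040158   32.83474007]
 [ 41.50072142 -34.32698449]]
```

Both spools measure within 2 mm of their bay centres. Next is the blue spool, at wrist px (275,217), which gives (446.5, −127).

{"name": "jog_arm", "arguments": {
  "deltas": "0 -1 0 0 75; 0 -1 50 0 75; 0 -1 85 0 75; 0 -1 105 0 75; 0 -1 110 0 75; 0 -1 110 0 30; 0 -1 110 0 30; 0 -1 110 0 30; 0 -1 110 0 30; 0 -1 110 0 30"
}}

```text
clock: 17.1
eef_pos: [447.6, -125.6, -0.3]
eef_rot: [3.141, 0.0, 1.571]
wrist_force: [-1.4, 0.8, 5.2]
finger_gap: 39.7
```

{"name": "jog_arm", "arguments": {
  "deltas": "0 0 -5 0 30; 0 0 -30 0 30; 0 0 -70 0 30; 0 0 -100 0 30; 40 8 -105 0 30; 90 18 -105 0 30; 150 29 -105 0 30; 210 41 -105 0 30; 270 52 -105 0 30; 320 62 -105 0 30"
}}

```text
clock: 18.35
eef_pos: [509.3, 196.8, 104.5]
eef_rot: [-3.142, -0.0, 1.572]
wrist_force: [0.4, -0.0, -0.7]
finger_gap: 39.7
```

{"name": "jog_arm", "arguments": {
  "deltas": "40 8 0 0 30; 52 10 0 0 30; 52 10 0 0 30; 52 10 35 0 30; 52 10 65 0 30; 52 10 80 0 30; 52 10 80 0 30; 52 10 80 0 30; 52 10 80 0 30; 52 10 80 0 30"
}}

```text
clock: 19.6
eef_pos: [519.6, 246.6, 24.9]
eef_rot: [3.141, -0.0, 1.571]
wrist_force: [-0.6, -0.2, -1.4]
finger_gap: 39.6
```

```bash
python3 - <<'E'
from h import *
s=manip.read_state();print(s["finger_gap"],s["eef_pos"],s["clock"])
p,d=optics.camera("wrist");cv2.imwrite("pics/w9.png",p[:,:,::-1])
E
```

```text
39.58795179116716 [519.63183417 246.61473556  24.93493863] 19.6
```

View pics/w9.png

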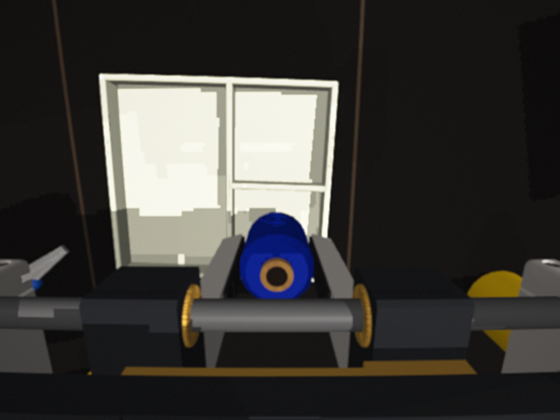

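{"name": "jog_arm", "arguments": {
  "deltas": "0 0 10 0 30; 0 0 16 0 30; 0 0 19 0 30; 0 0 20.5 0 30; 0 0 20.5 0 60; 0 0 20.5 0 60; 0 0 20.5 0 60; 0 0 10 0 65; 0 0 -20 0 65; 0 0 -60 0 65"
}}

```text
clock: 20.9
eef_pos: [519.0, 246.3, 85.4]
eef_rot: [-3.141, 0.0, 1.571]
wrist_force: [0.1, 0.1, -0.4]
finger_gap: 65.3
```

{"name": "jog_arm", "arguments": {
  "deltas": "0 0 -40 0 60; 0 0 -80 0 60; -50 36 -85 0 60; -100 72 -85 0 60; -150 108 -85 0 60; -200 144 -85 0 60; -227 163 -85 0 60; -227 163 -85 0 60; -227 163 -85 0 60; -227 163 -85 0 60"
}}

```text
clock: 22.15
eef_pos: [682.0, 20.7, 169.9]
eef_rot: [3.141, -0.0, 1.572]
wrist_force: [-0.5, 0.2, 1.1]
finger_gap: 60.2
```

```bash
python3 - <<'E'
from h import *
s=manip.read_state();print(s["finger_gap"],s["eef_pos"],s["clock"])
p,d=optics.camera("wrist");cv2.imwrite("pics/w10.png",p[:,:,::-1])
p,d=optics.camera("top");cv2.imwrite("pics/t10.png",p[:,:,::-1]);crop(p[:,:,::-1],110,120,310,270,4,"pics/t10c.png")
p,d=optics.camera("scene");crop(p[:,:,::-1],240,100,400,220,5,"pics/s10c.png")
E
```

```text
60.23218565308463 [682.0054634   20.74285588 169.89935966] 22.15
```

View pics/w10.png

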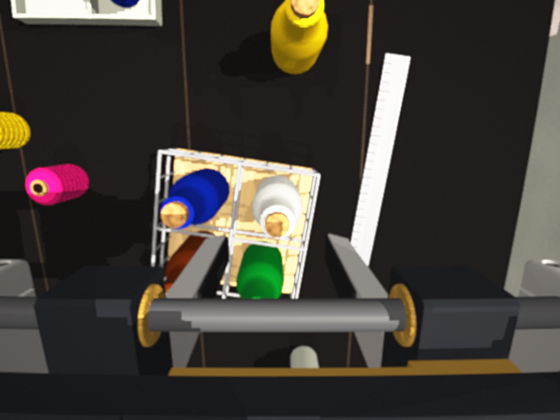

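View pics/t10c.png

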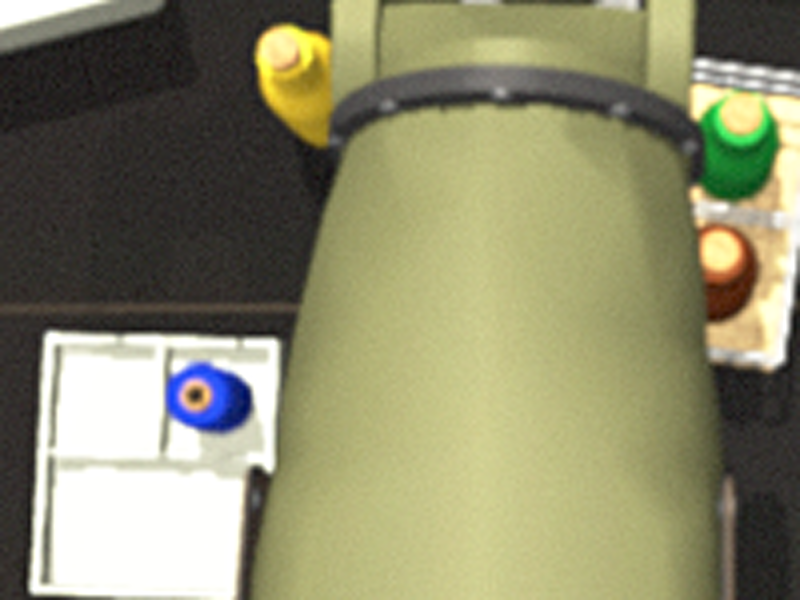

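View pics/s10c.png

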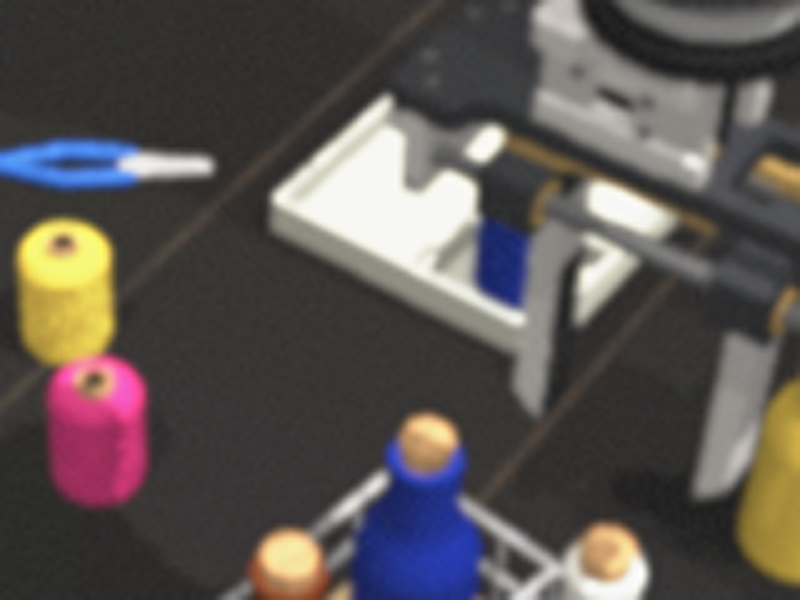

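```bash
python3 - <<'E'
from h import *
s=manip.read_state()
print("white blue",at("wrist",[(278,225),(176,214)],137,s))
a=-.03;R=np.array([[np.cos(a),-np.sin(a)],[np.sin(a),np.cos(a)]])
q=at("top",(np.array([(196,395)])+.5)/4-.5+[110,120],64);print((q-[480.6,282.3])@R)
E
```

```text
white blue [[682.52989155  17.54017607]
 [601.09308099  26.43155965]]
[[ 40.69196371 -34.58760658]]
```

The white bottle's cork is at wrist px (278,225), giving (682.5, 17.5), and the top camera gave (682.5, 19.4). The blue spool is centred in its bay. I'm gripping the white bottle's neck with the tips at about 97 mm.

{"name": "jog_arm", "arguments": {
  "deltas": "-1 0 30 0 60; -1 0 60 0 60; -1 0 80 0 60; -1 0 91 0 60; -1 0 95 0 60; -1 0 95 0 60; -1 0 95 0 18; -1 0 95 0 18; -1 0 95 0 18; -1 0 95 0 18",
  "squeeze": 20
}}

```text
clock: 23.55
eef_pos: [682.5, 18.5, 74.5]
eef_rot: [3.141, 0.0, 1.571]
wrist_force: [0.7, 0.1, 1.5]
finger_gap: 28.1
```

{"name": "jog_arm", "arguments": {
  "deltas": "0 0 0 0 18; 0 0 0 0 18; 0 0 -5 0 18; 0 0 -15 0 18; 0 0 -35 0 18; 0 0 -65 0 18; 0 0 -100 0 18; 0 0 -130 0 18; 0 0 -140 0 18; 0 0 -140 0 18"
}}

```text
clock: 24.8
eef_pos: [682.4, 18.5, 214.7]
eef_rot: [3.141, 0.0, 1.571]
wrist_force: [-0.5, -0.2, -3.0]
finger_gap: 27.7
```

```bash
python3 - <<'E'
from h import *
s=manip.read_state();print(s["finger_gap"],s["eef_pos"],s["wrist_force"],s["joints"])
p,d=optics.camera("wrist");cv2.imwrite("pics/w11.png",p[:,:,::-1])
p,d=optics.camera("scene");cv2.imwrite("pics/s11.png",p[:,:,::-1])
E
```

```text
27.683631670131362 [682.40352691  18.51932884 214.68387337] [-0.49661684 -0.20075913 -2.9996461 ] [-2.65022181e-02  5.92085722e-01  1.03109053e+00 -1.39007661e-05
  1.51778683e+00 -2.65207769e-02]
```

View pics/w11.png

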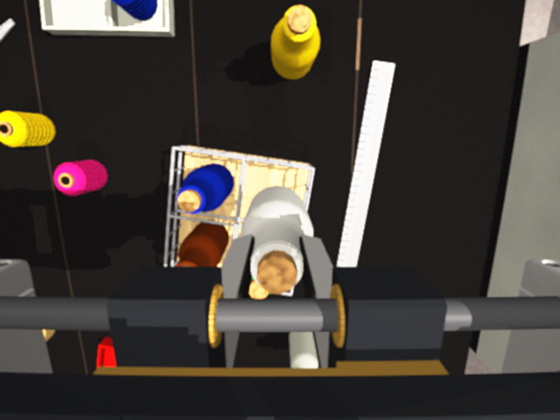

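View pics/s11.png

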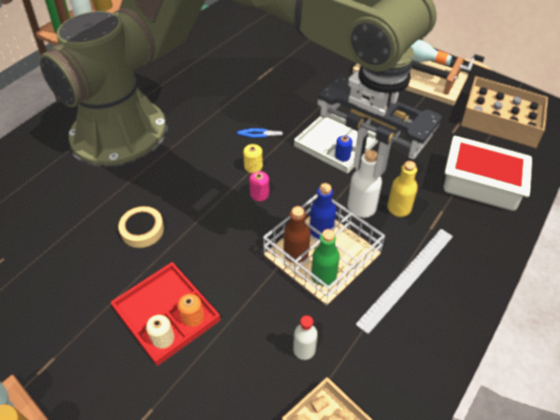

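{"name": "jog_arm", "arguments": {
  "deltas": "15 -13 0 0 18; 45 -40 0 0 18; 85 -76 0 0 18; 130 -116 0 0 18; 175 -156 0 0 18; 215 -191 0 0 18; 245 -218 0 0 18; 260 -232 0 0 18; 265 -236 0 0 18; 265 -236 0 0 18"
}}

```text
clock: 26.15
eef_pos: [446.8, 283.1, 214.0]
eef_rot: [-3.141, 0.0, 1.57]
wrist_force: [1.1, 0.1, -2.5]
finger_gap: 27.7
```

{"name": "jog_arm", "arguments": {
  "deltas": "0 0 20 0 18; 0 0 50 0 18; 0 0 80 0 18; 0 0 105 0 18; 0 0 120 0 18; 0 0 125 0 18; 0 0 125 0 18; 0 0 125 0 18; 0 0 125 0 18; 0 0 125 0 18"
}}

```text
clock: 27.4
eef_pos: [446.4, 283.6, 89.6]
eef_rot: [3.141, -0.0, 1.571]
wrist_force: [-0.4, 0.2, -3.1]
finger_gap: 27.4
```

```bash
python3 - <<'E'
from h import *
s=manip.read_state();print(s["finger_gap"],s["eef_pos"],s["wrist_force"],s["clock"])
p,d=optics.camera("wrist");cv2.imwrite("pics/w12.png",p[:,:,::-1])
E
```

```text
27.418117807740504 [446.44260883 283.59867193  89.64290554] [-0.38160811  0.16368507 -3.13588776] 27.4
```

View pics/w12.png

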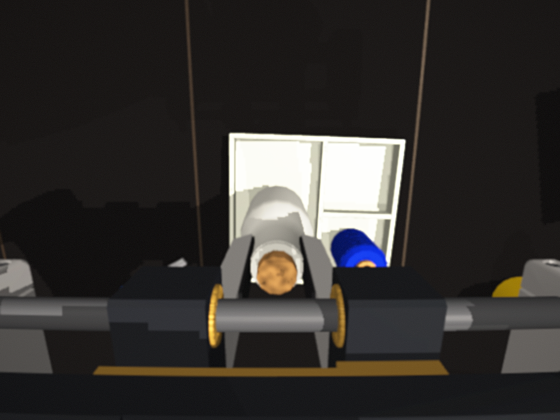

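{"name": "jog_arm", "arguments": {
  "deltas": "0 0 5 0 18; 0 0 9 0 18; 0 0 12 0 18; 0 0 13 0 18; 0 0 14 0 18; 0 0 15 0 18; 0 0 15.5 0 18; 0 0 16 0 18; 0 0 16 0 18; 0 0 16 0 18"
}}

```text
clock: 28.7
eef_pos: [446.4, 283.6, 73.4]
eef_rot: [3.141, -0.0, 1.571]
wrist_force: [-0.3, -0.0, -0.7]
finger_gap: 27.9
```

The wrist load has dropped from −3.1 N to −0.7 N, so the bottle is resting on the tray. I'm releasing it.

{"name": "jog_arm", "arguments": {
  "deltas": "0 0 0.3 0 40; 0 0 0.3 0 60; 0 0 0.3 0 60; 0 0 0.3 0 60; 0 0 -10 0 60; 0 0 -35 0 60; 0 0 -70 0 60; 0 0 -100 0 60; 0 0 -105 0 60; 0 0 -105 0 60"
}}

```text
clock: 29.95
eef_pos: [446.2, 283.4, 177.9]
eef_rot: [-3.141, 0.0, 1.571]
wrist_force: [0.2, 0.2, -0.4]
finger_gap: 59.8
```

{"name": "jog_arm", "arguments": {
  "deltas": "-48 30 0 0 60; -96 60 0 0 60; -144 90 0 0 60; -192 120 0 0 60; -240 150 0 0 60; -288 180 0 0 60; -330 207 0 0 60; -346 218 0 0 60; -346 218 0 0 60; -346 218 0 0 60"
}}

```text
clock: 31.2
eef_pos: [663.8, -61.6, 177.5]
eef_rot: [-3.14, -0.0, 1.571]
wrist_force: [0.9, 0.7, 0.1]
finger_gap: 60.6
```

```bash
python3 - <<'E'
from h import *
s=manip.read_state();print(s["finger_gap"],s["eef_pos"],s["wrist_force"],s["clock"])
p,d=optics.camera("wrist");cv2.imwrite("pics/w13.png",p[:,:,::-1])
p,d=optics.camera("top");cv2.imwrite("pics/t13.png",p[:,:,::-1])
E
```

```text
60.64506092459464 [663.81206844 -61.5949093  177.54259598] [0.94258621 0.69169609 0.12503119] 31.2
```

View pics/w13.png

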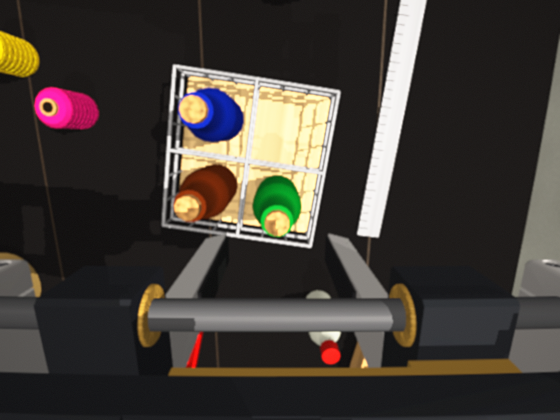

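View pics/t13.png

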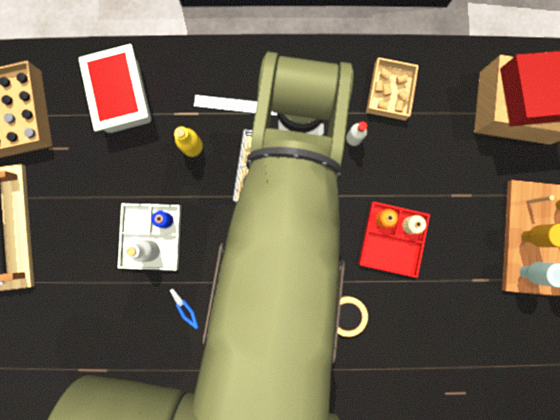

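```bash
python3 - <<'E'
from h import *
s=manip.read_state()
p=cv2.imread("pics/w13.png");crop(p,150,50,350,260,3,"pics/w13c.png")
print("green",at("wrist",[(277,225)],137,s),s["eef_pos"])
a=-.03;R=np.array([[np.cos(a),-np.sin(a)],[np.sin(a),np.cos(a)]])
print((at("top",[(132,252)],136)-[480.6,282.3])@R)
E
```

```text
green [[663.53414298 -66.64053493]] [663.99095325 -61.39069295 178.29332397]
[[-35.51662807  -2.43630405]]
```

View pics/w13c.png

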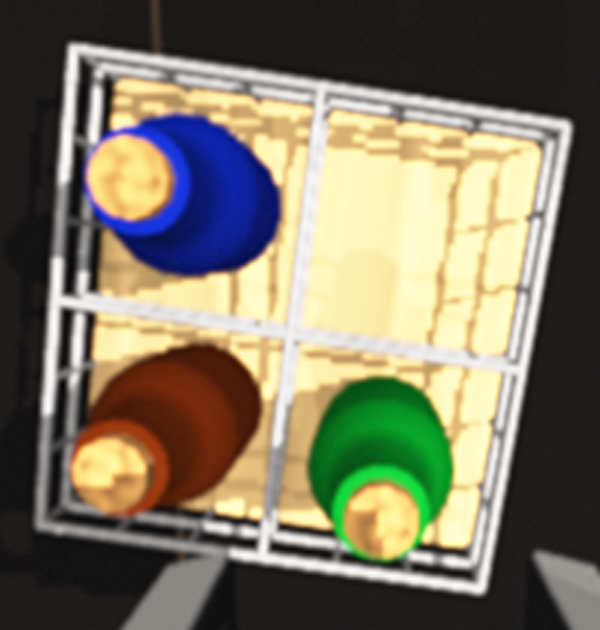

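The green bottle's cork is at wrist px (277,223), giving about (664, −65), and it is the only green one. The white bottle measures (−35.5, −2.4) in the white tray.

{"name": "jog_arm", "arguments": {
  "deltas": "-2 0 30 0 60; -2 0 60 0 60; -2 0 85 0 60; -2 0 98 0 60; -2 0 103.5 0 60; -2 0 103.5 0 60; -2 0 103.5 0 18; -2 0 103.5 0 18; -2 0 103.5 0 18; -2 0 103.5 0 18",
  "squeeze": 20
}}

```text
clock: 32.55
eef_pos: [664.4, -64.5, 75.0]
eef_rot: [3.142, 0.0, 1.571]
wrist_force: [-0.6, 0.3, 2.1]
finger_gap: 27.6
```

{"name": "jog_arm", "arguments": {
  "deltas": "0 0 0 0 18; 0 0 0 0 18; 0 0 -5 0 18; 0 0 -15 0 18; 0 0 -35 0 18; 0 0 -65 0 18; 0 0 -100 0 18; 0 0 -130 0 18; 0 0 -140 0 18; 0 0 -140 0 18"
}}

```text
clock: 33.8
eef_pos: [664.4, -64.5, 215.2]
eef_rot: [3.141, 0.0, 1.571]
wrist_force: [0.3, 1.3, -1.8]
finger_gap: 27.4
```

```bash
python3 - <<'E'
from h import *
s=manip.read_state();print(s["finger_gap"],s["eef_pos"],s["wrist_force"])
p,d=optics.camera("scene");crop(p[:,:,::-1],220,80,440,245,3.6,"pics/s14.png")
E
```

```text
27.449241026217518 [664.41666603 -64.4799928  215.23162492] [ 0.26391035  1.28186481 -1.81534586]
```

View pics/s14.png

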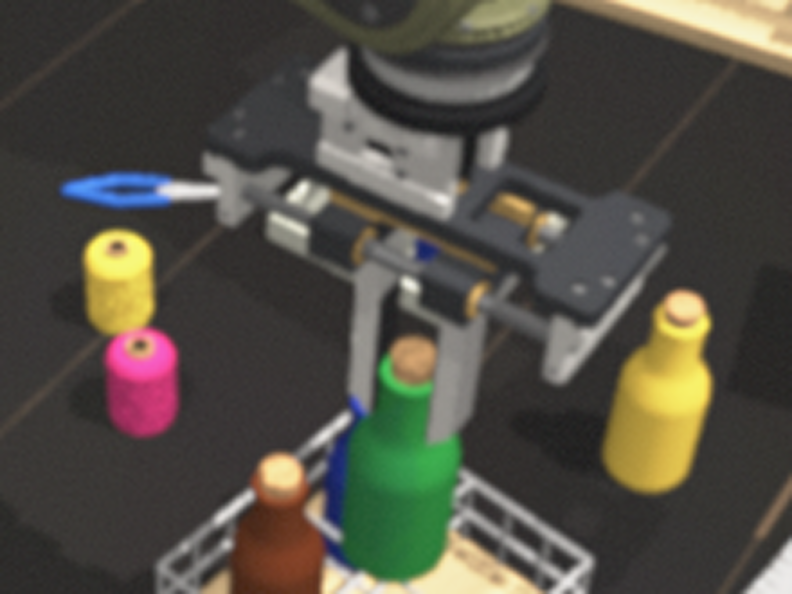

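{"name": "jog_arm", "arguments": {
  "deltas": "-13 -13 0 0 18; -40 -39 0 0 18; -76 -74 0 0 18; -115 -112 0 0 18; -155 -150 0 0 18; -190 -184 0 0 18; -215 -209 0 0 18; -229 -222 0 0 18; -233 -226 0 0 18; -233 -226 0 0 18"
}}

```text
clock: 35.1
eef_pos: [438.8, -297.1, 214.6]
eef_rot: [-3.141, -0.0, 1.571]
wrist_force: [-0.5, -1.0, -2.1]
finger_gap: 27.7
```

{"name": "jog_arm", "arguments": {
  "deltas": "0 0 20 0 18; 0 0 50 0 18; 0 0 80 0 18; 0 0 105 0 18; 0 0 120 0 18; 0 0 125 0 18; 0 0 125 0 18; 0 0 125 0 18; 0 0 125 0 18; 0 0 125 0 18"
}}

```text
clock: 36.35
eef_pos: [438.5, -297.6, 90.2]
eef_rot: [3.141, 0.0, 1.571]
wrist_force: [-0.1, 0.5, -2.1]
finger_gap: 27.8
```

```bash
python3 - <<'E'
from h import *
s=manip.read_state();print(s["finger_gap"],s["eef_pos"],s["wrist_force"],s["clock"])
p,d=optics.camera("wrist");cv2.imwrite("pics/w15.png",p[:,:,::-1])
E
```

```text
27.790320367136076 [ 438.46016861 -297.5909813    90.17215195] [-0.12961895  0.45085398 -2.09681298] 36.35
```

View pics/w15.png

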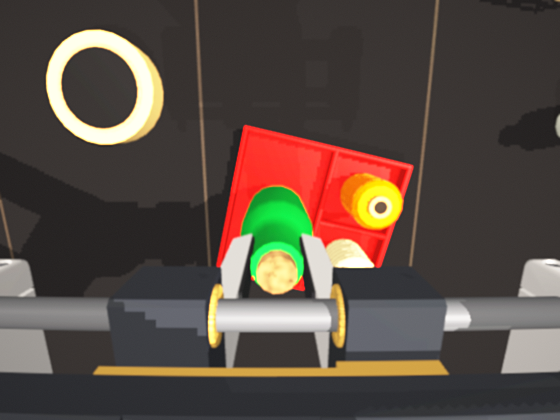

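{"name": "jog_arm", "arguments": {
  "deltas": "0 0 5 0 18; 0 0 9 0 18; 0 0 12 0 18; 0 0 13 0 18; 0 0 14 0 18; 0 0 15 0 18; 0 0 15.5 0 18; 0 0 16 0 18; 0 0 16 0 18; 0 0 16 0 18"
}}

```text
clock: 37.65
eef_pos: [438.4, -297.5, 73.9]
eef_rot: [3.141, 0.0, 1.571]
wrist_force: [-0.3, 0.5, -0.7]
finger_gap: 27.9
```

{"name": "jog_arm", "arguments": {
  "deltas": "0 0 0.3 0 40; 0 0 0.3 0 60; 0 0 0.3 0 60; 0 0 0.3 0 60; 0 0 -10 0 60; 0 0 -35 0 60; 0 0 -70 0 60; 0 0 -110 0 60; 0 0 -130 0 60; 0 0 -130 0 60"
}}

```text
clock: 38.9
eef_pos: [438.8, -297.8, 205.6]
eef_rot: [3.139, 0.002, 1.571]
wrist_force: [0.6, -0.6, -0.8]
finger_gap: 59.9
```

{"name": "jog_arm", "arguments": {
  "deltas": "-50 -40 0 0 60; -100 -80 0 0 60; -150 -120 0 0 60; -200 -160 0 0 60; -220 -180 0 0 60; -220 -180 0 0 60; -220 -180 0 0 60; -220 -180 0 0 60; -220 -180 0 0 60; -220 -180 0 0 60"
}}

```text
clock: 40.15
eef_pos: [258.8, -517.2, 203.9]
eef_rot: [3.142, 0.0, 1.571]
wrist_force: [0.4, -0.0, -0.5]
finger_gap: 59.8
```

```bash
python3 - <<'E'
from h import *
s=manip.read_state();print(s["finger_gap"],s["eef_pos"],s["wrist_force"],s["clock"])
p,d=optics.camera("top");cv2.imwrite("pics/t16.png",p[:,:,::-1]);crop(p[:,:,::-1],100,120,450,320,2.2,"pics/t16c.png")
p,d=optics.camera("scene");cv2.imwrite("pics/s16.png",p[:,:,::-1])
E
```

```text
59.83635808227629 [ 258.77466845 -517.23065098  203.9371718 ] [ 0.40603807 -0.02135897 -0.53320968] 40.15
```

View pics/t16c.png

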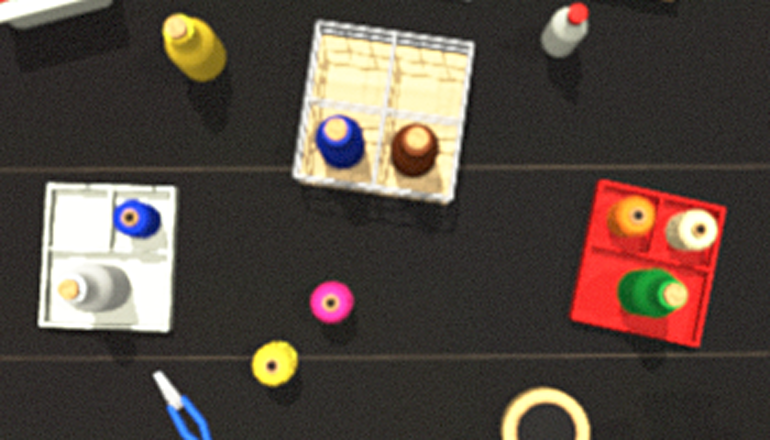

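View pics/s16.png

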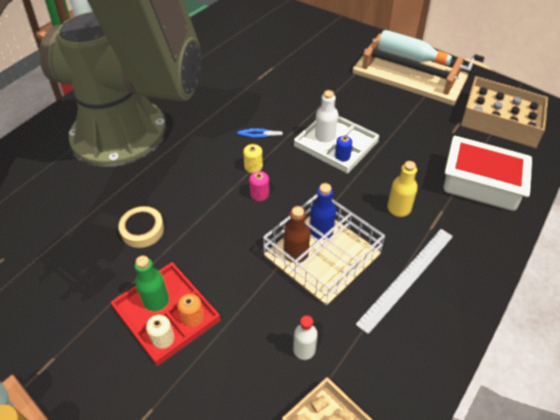

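```bash
python3 - <<'E'
from h import *
def rel(l,z,o,a):
    R=np.array([[np.cos(a),-np.sin(a)],[np.sin(a),np.cos(a)]])
    return ((at("top",(np.array(l)+.5)/2.2-.5+[100,120],z)-o)@R).round(1)
W=([480.6,282.3],-.03);Rd=([471,-304.2],-.2155)
print("white bottle",rel([(69,289)],136,*W),"blue",rel([(130,217)],64,*W))
print("green bottle",rel([(675,296)],136,*Rd),"or,cream",rel([(638,216),(700,230)],64,*Rd))
print("blue,brown bottle",rel([(336,129),(418,137)],137,[0,0],0),"pink",rel([(331,303)],60,[0,0],0))
from cell import workorder
print(workorder.sign_off())
E
```

```text
white bottle [[-33.7  -0.4]] blue [[ 40.7 -35. ]]
green bottle [[-34.6   1.5]] or,cream [[ 41.8  32.5]
 [ 41.1 -33.9]]
blue,brown bottle [[599.4  27.7]
 [591.2 -51.1]] pink [[430.7  37.5]]
the job is handed in; nothing more can be done
None
```

Both lamp kits are made up, and I handed the job in at about 40 s. No verdict was reported.

- **Last check:** in the final top picture all five items stand in the right bays, each within about 2 mm of its bay centre. The scene picture shows them upright. The gripper was clear of everything.
- **Setting down:** I lowered each bottle until the tray took its weight (the wrist load fell to −0.7 N), then opened the fingers.
- **Left in place:** the brown and blue bottles and the pink spool measure within about 2 mm of where they started. I never touched the yellow look-alikes.
- **What disagreed:** the fingertips measured about 23 mm behind the TCP, not the stated 14 mm ahead of it. My first grasp of the orange spool closed above the thread and missed. It did no harm, and I did every later grasp 37 mm lower.
- **Tray position:** the wrist and top cameras differed by up to about 4 mm on the red tray's corners, well inside the tolerance.

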